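Refit the herb slicer's interlock plate and hold-to-run knob

ROBOT

A 7-joint arm with a two-finger parallel gripper is mounted at the origin on the work surface. World frame = base frame: x ahead of the robot, y to its left, z up, the work surface at z = 0. Lengths are in mm, angles in rad, forces in N, time in s.
With the tool pointing down it reaches from about 400 to 875 mm from the base axis. Payload 4.4 kg.
Tool frame: the origin (TCP) lies midway between the tips of the shut fingers; the grasp point (between the pads) lies 19 mm behind it; z points along the fingers, y is the line along which they close (so a half turn about z gives the same grasp; the last joint's range is limited). The gripper opens to 85 mm and grips with 20 to 120 N. Pads are 22 mm wide; open, the fingers measure 114 mm over their backs; the gripper's body (76 mm by 85 mm) begins 54 mm behind the grasp point. The pads swing forward as they close: fully open they stand 13 mm farther back than shut.
Start: joints at [-1.326, 0.628, 0.038, 1.517, -0.027, 0.996, -0.02], TCP at [198.759, 618.88, 231.313] pointing down, gripper open.
Joint ranges: [-3.06, 3.06], [-0.37, 2.12], [-1.25, 1.32], [0.18, 2.47], [-1.1, 4.24], [0.23, 1.98], [-2.94, 2.94]. Speed limits (rad/s): [2.57, 2.57, 3.14, 3.14, 3.14, 3.14, 3.14].

INTERFACE

Orientations are given as [roll, pitch, yaw] about the fixed x, y, z axes, in that order (R = Rz(yaw) Ry(pitch) Rx(roll)).
In Python, from cell import read_state, get_image, finish_job gives the robot as it stands.
- The arm moves only by the tool send_rows, never from a script. Its argument "series" is a list of rows, each an object of numbers: "ax", "ay", "az": the turn, a rotation vector about the tool's x, y, z in rad; "dx", "dy", "dz": the shift along the tool's x, y, z in cm; "hand": the closure, from 0 (fully open) to 1 (shut). In form: [{"ax": .., "ay": .., "az": .., "dx": .., "dy": .., "dz": .., "hand": ..}, ...]. A call has 1 to 10 rows; each row is the pose to reach, as a shift and turn from the pose commanded when the call began, along the tool's axes at that moment; what a row does not reach only later rows make up. A row lasts 1/10 s, in which the tool goes at most 50 mm and 8.59 degrees, less where a joint would pass 70% of its speed; a pose out of reach is approached as far as the arm can. A call with a gripper value outside its range is refused whole. The fingers move at their own pace and stop on an object; the grip force is fixed at half the most. Time passes only in rows, so rows that repeat a pose let the fingers close. It gives the time, the measured TCP pose, the force, the opening and the grip force at its end, in the units of the state.
- read_state(): the state, without advancing time (a new reading comes with each control period).
- get_image(name): name is "scene" or "side" or "wrist"; returns a dict with "pixels" (480x640x3 uint8, red, green, blue), "mtx" (3x3 intrinsics, pixels), "R" (3x3) and "t" (3): a world point X has camera coordinates R X + t. Camera axes: x right, y down, z forward; pixel columns grow to the right and rows downward; lengths in mm; the calibration is good to about 2 mm. A picture is of the moment at which its call begins. There is no depth.
- finish_job(): hands the job in; it is judged then, once.
The state is a dict: "clock": time; "qpos": joint angles; "qd": joint speeds; "tau": joint torques, N m; "eef_pos": TCP position; "tool_rot": TCP orientation; "force": force on the tool from outside, world axes, zero at the start; "torque": the same for the moment, N m; "width": finger opening in mm; "gripper_force": force on a finger pad.
Only numpy, scipy, OpenCV 4.12 (cv2) and the standard library are available. Lean on these libraries where they do the work, as an engineer would, in place of code of your own. Each camera call takes 0.05 s, during which the arm holds its last target. There are 200 camera calls.

TASK

Get the herb slicer ready for a jog: first hang the aluminium interlock plate by its eye over the upright post on the slicer's deck, so that it lies flat on the deck, and let go of it. Then fit the black knob fully onto the D-shaped control shaft, its nose pointing the way the shaft's flat looks, press it down as far as the springy shaft goes and keep it pressed: finish while still holding the knob down. Leave the other things on the table where they are.

Things in the scene. Friction and masses are not known exactly. Their poses are not given: they have to be found in the camera images.
- slicer: The fixed slicer; origin under the deck's centre at table level, z up. A low steel deck 300 x 200 mm (x, y), flat top 60 mm above the table. It carries the post (85 mm to +x of the centre) and the control shaft (75 mm to -x, 20 mm to +y). Along its -y side stands the white blade housing, 130 mm high, 280 mm long, its wall 100 mm from the deck's centre line, with a round chute to 182 mm.
- plate_mid (a point): The interlock plate: bare aluminium, 100 x 44 x 6 mm (x, y, z), lying flat, a round eye near its -x end, and an upright grip tab on top: 44 mm long (x), 12 mm thick (y), 6 to 36 mm above the plate's underside. This point: middle of the tab in plan, 18 mm above the underside; x away from the eye, z up. The plate reaches 36 mm to +x and 64 mm to -x of it. About 120 g.
- plate_eye (a point): Centre of the round eye, 24 mm across, of the interlock plate, at the level of its underside; 42 mm to -x of plate_mid (same axes).
- post_tip (a point): Tip of the upright steel interlock post on the slicer's deck: 12 mm diameter, 45 mm high, tapered over its last 5 mm; slicer's axes. The plate may lie on the deck at any angle about the post, if clear of the control shaft.
- post_foot (a point): The same post's axis at the level of the deck top (45 mm below post_tip, slicer's axes).
- shaft_tip (a point): Centre of the top end of the upright brass control shaft; it stands 26 mm out of the deck and this point moves down with it. D-shaped: 20 mm diameter with a flat 2 mm from the axis; this point's x axis (level) points out of the flat, z up. The last 3 mm are tapered. It does not turn under ordinary torque (0.35 N m holds it).
- shaft (a joint): How far the control shaft is pressed down into the deck, in m: 0 released, 0.006 fully in. A spring pushes it back: 6 N at the start, 12 N fully in.
- knob_mid (a point): The loose black knob, upright on the table: round skirt 44 mm diameter, 20 mm high; on it a grip bar 12 mm thick (y), 20 to 48 mm above the underside, from 20 mm behind the axis (-x) to a pointed nose 30 mm ahead (+x); the bar's sides are flat and parallel up to 14 mm ahead. This point: on the axis, 24 mm above the underside, z up, x towards the nose. About 60 g.
- knob_bore (a point): Centre of the mouth of the bore in the knob's underside (same axes as knob_mid, 24 mm below it). The bore is D-shaped, 16 mm deep, 22.4 mm in diameter, its flat on the nose side (+x), 3.2 mm from the axis: it goes on only with the nose pointing the way the shaft's flat looks, within about 7 degrees to go on freely. Fully on, the shaft's end touches the bore's bottom: knob_mid is then 8 mm above shaft_tip.
- fungus_a: Bystander: a dried fan-shaped bracket fungus, 120 mm across, 35 mm high.
- spacer: Bystander: a loose steel ring, 34 mm across, hole 20 mm, 10 mm high.
- slice: Bystander: a small chip of dried fungus, 44 mm across, 12 mm high.
- jar: Bystander: an amber jar with a steel cap, 56 mm diameter, 85 mm high; origin under its centre, z up.
- weight: Bystander: a brass balance weight with a small knob, 32 mm diameter, 38 mm high.
There are look-alikes about, which are no part of the job. There is more than one size of the part that bears knob_mid; the job needs the smallest. Of the things that look like the part that bears plate_mid, the smaller one is meant.

How it is judged (in metres and radians):
On the way, in this order (a step that is already met when the one before it is completed fails the run):
1. the interlock plate hangs by its eye on the post, flat on the deck, and is let go (horizontal distance between plate_eye and post_foot below 0.009 m and z of plate_eye in the frame of post_foot below 0.004 m and angle between plate_mid's own z axis and vertical below 0.08 rad and contact force between the fingers and plate below 0.2 N), for 0.2 s.
2. the knob is fully on the D-shaft (horizontal distance between knob_mid and shaft_tip below 0.004 m and z of knob_mid in the frame of shaft_tip below 0.0105 m and angle between knob_mid's own z axis and vertical below 0.12 rad and angle between the x axis of knob_mid and the x axis of shaft_tip, either way round below 0.4 rad), for 0.1 s.
At the end, for the whole second after the job is handed in: Plate: eye round the post (within 9 mm), flat on the deck (within 4 mm, 0.08 rad), not touched. Knob: upright on the shaft (within 4 mm, 0.12 rad), flats matched (0.4 rad), home within 2.5 mm. The fingers still bear on the knob (over 2 N) and keep the shaft pressed in more than 3.5 mm of 6 (all of step 1 and all of step 2 and value of joint shaft above 0.0035 m and contact force between the fingers and knob above 2 N); the arm keeps its last pose, push and grip.
It fails at once if a bystander is shifted by more than 30 mm (distance of any of fungus_a, spacer, slice, jar, weight from where it was at the start of the episode above 0.03 m).
It fails at once if the jar is tipped over (angle between jar's own z axis and vertical above 0.5 rad).
It also fails if it takes over 56 s, if anything falls off the work surface, if the arm or the gripper's body presses on something with over 40 N, if the wrist force passes 120 N, or if a joint passes its speed limit or range.

## Working session

There is one attempt and no reset: what is moved stays moved. The work goes in short steps, Python scripts to look and compute and a tool call to move; the robot and the scene stay as the last step left them, time stands still between calls to the robot, and variables do not carry over. Pictures are saved under pics/ and viewed, at most 10 in all, crops included, and the job is handed in when it is done.

Besides the shell and the picture viewer there is one more tool, called by a JSON object that holds its "method" and its "body". send_rows: Moves the arm, as the interface text tells. Its arguments: {"type":"object","properties":{"series":{"type":"array","items":{"type":"object","properties":{"ax":{"type":"number"},"ay":{"type":"number"},"az":{"type":"number"},"dx":{"type":"number"},"dy":{"type":"number"},"dz":{"type":"number"},"hand":{"type":"number"}}}}},"required":["series"]}

```bash
mkdir -p pics; ls
cat > h.py <<'E'
import numpy as np, cv2
from cell import read_state, get_image, finish_job
from scipy.spatial.transform import Rotation as Ro
def save(name, fn):
    d=get_image(name); cv2.imwrite('pics/'+fn+'.png', d['pixels'][:,:,::-1]); np.savez('pics/'+fn+'.npz',**d); return d
def load(fn): return dict(np.load('pics/'+fn+'.npz'))
def cast(d,uv,z):
    uv=np.atleast_2d(np.array(uv,float)); r=np.c_[uv,np.ones(len(uv))]@np.linalg.inv(d['mtx']).T@d['R']
    c=-d['R'].T@d['t']; return c+r*((z-c[2])/r[:,2])[:,None]
def proj(d,X):
    p=(np.atleast_2d(X)@d['R'].T+d['t'])@d['mtx'].T; return p[:,:2]/p[:,2:]
E
python3 - <<'E'
from h import *
for n in('scene','side','wrist'):
    d=save(n,n+'0'); print(n,-d['R'].T@d['t'])
s=read_state(); print(s)
E
```

```text
pics
scene [1148.7029545   277.58487861  810.87993478]
side [289.11866851 737.4557481  724.10477593]
wrist [129.59185396 639.35337426 373.42098523]
{'clock': 0.15, 'qpos': array([-1.32581496,  0.62910157,  0.03844537,  1.51807958, -0.02698917,
        0.99633533, -0.02000562]), 'qd': array([-0.00017053, -0.00195203,  0.0010803 , -0.0026103 , -0.00090461,
        0.00099071,  0.00094811]), 'tau': array([ 3.01290260e-03, -5.63791323e+01,  1.22831807e+00, -1.93650252e+01,
        1.12188334e-02,  7.42007716e-03, -1.49746677e-05]), 'eef_pos': array([198.60234908, 618.44173873, 230.63988913]), 'tool_rot': array([-3.14018654e+00,  1.08982804e-05,  2.83081534e+00]), 'force': array([-0.17160394, -0.70116584, -0.24258023]), 'torque': array([ 0.00166539,  0.02180996, -0.00145188]), 'gripper_force': 0.0, 'width': 85.20970705940196}
```

View pics/scene0.png

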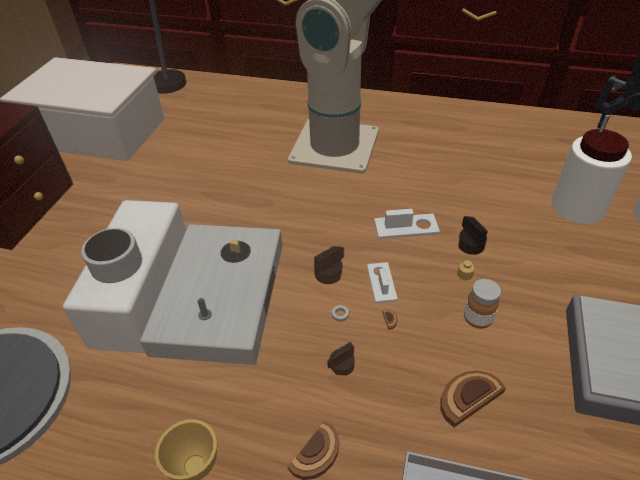

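View pics/side0.png

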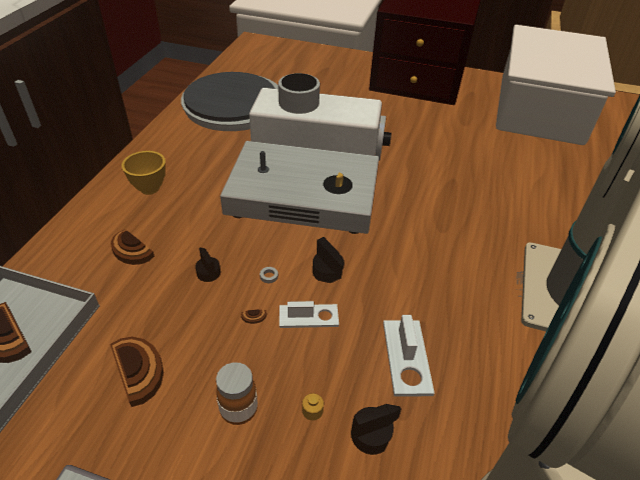

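Scene view: the slicer is at the left, with its post at (204,310) and shaft at (235,246). Knob candidates are (329,265), (342,359) and (473,236). Plate candidates are (407,225), which is large, and (382,281), which is small. The matching side pixels are knobs (327,262), (207,265) and (375,430), and plates (408,355) and (309,314). By the descriptions I choose the knob at (342,359)/(207,265) and the plate at (382,281)/(309,314). Next is a close crop to check that choice.

Run:
```python
from h import *
S,D=load('scene0'),load('side0')
def tri(a,b):
    A=[];B=[]
    for d,p in((S,a),(D,b)):
        c=-d['R'].T@d['t']; r=d['R'].T@np.linalg.inv(d['mtx'])@np.array([*p,1.]); r/=np.linalg.norm(r)
        P=np.eye(3)-np.outer(r,r);A.append(P);B.append(P@c)
    return np.linalg.lstsq(np.vstack(A),np.hstack(B),rcond=None)[0]
for n,a,b in(('post tip',(201,299),(263,153)),('shaft',(235,243),(340,176)),('k1',(329,270),(327,268)),('k2',(342,363),(207,269)),('k3',(473,243),(372,436)),('spacer',(341,313),(268,274))):
    X=tri(a,b); print(n,X.round(), 'reproj',np.round(proj(S,X)[0]-a,1))
    for d in(S,D):
        print('   px/mm',round(d['mtx'][0,0]/(d['R']@X+d['t'])[2],3),end='')
    print()
def crop(d,c,w,h,W,H):
    return cv2.resize(d['pixels'][c[1]-h//2:c[1]+h//2,c[0]-w//2:c[0]+w//2,::-1],(W,H),interpolation=cv2.INTER_CUBIC)
row=lambda d,cs:np.hstack([crop(d,c,66,74,264,296) for c in cs])
cv2.imwrite('pics/m1.png',np.vstack([row(S,[(342,359),(382,281),(235,246)]),row(D,[(207,265),(309,314),(340,185)])]))
```

```text
post tip [646. -87. 103.] reproj [0. 0.]
   px/mm 0.573   px/mm 0.491
shaft [483. -89.  83.] reproj [-0.3 -0.4]
   px/mm 0.504   px/mm 0.5
k1 [451.  94.  12.] reproj [0. 0.]
   px/mm 0.485   px/mm 0.543
k2 [658. 168.  11.] reproj [-0.2 -0.2]
   px/mm 0.566   px/mm 0.546
k3 [298. 379.   6.] reproj [-0.1 -0.1]
   px/mm 0.46   px/mm 0.704
spacer [549. 141.   8.] reproj [-0.3 -0.3]
   px/mm 0.521   px/mm 0.548
```

View pics/m1.png

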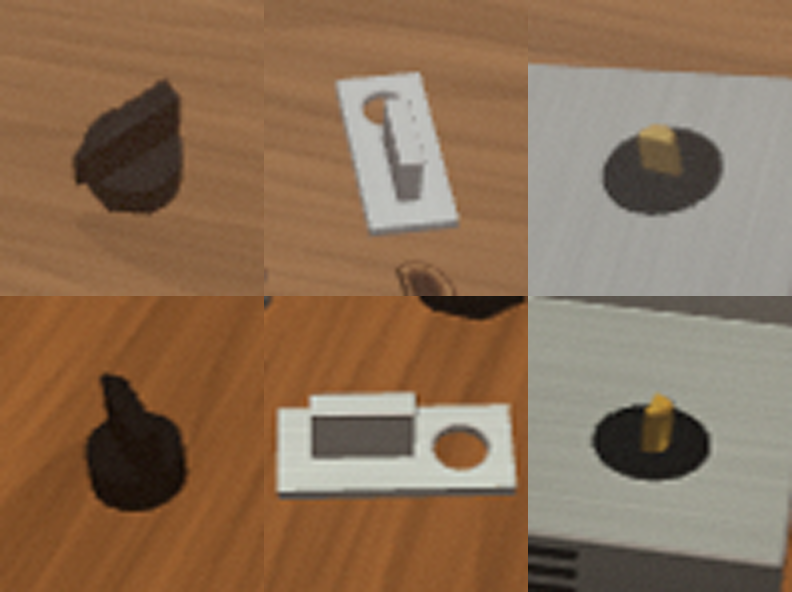

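The crop confirms both choices. The knob skirt is about 25 px / 0.566 ≈ 44 mm, and the plate is the small one, with its eye toward -x. In scene, the shaft's flat looks roughly toward the camera. I'll measure them next.

Run:
```python
from h import *
S,D,W=load('scene0'),load('side0'),load('wrist0')
print('wrist axes',W['R'].round(3), W['mtx'][0,0])
for d,c,nm in((D,(309,314),'side'),(S,(382,281),'scene')):
    hsv=cv2.cvtColor(d['pixels'],cv2.COLOR_RGB2HSV); m=((hsv[...,1]<60)&(hsv[...,2]>60)).astype(np.uint8)
    x0,y0=c[0]-40,c[1]-40
    cs,h=cv2.findContours(m[y0:y0+80,x0:x0+80],cv2.RETR_CCOMP,cv2.CHAIN_APPROX_NONE)
    for k,q in enumerate(cs):
        if len(q)<12: continue
        P=cast(d,q[:,0]+[x0,y0],6.)[:,:2]
        r=cv2.minAreaRect(P.astype(np.float32)); print(nm,'hole' if h[0,k,3]>=0 else 'outer',np.round(r[0]),np.round(r[1]),round(r[2],1), cv2.contourArea(q))
for nm,(c) in(('post',(646,-87)),('shaft',(483,-89))):
    pass
# slicer deck corners from scene: bright deck top, z=60
for d,ps in((D,[(243,145),(379,153),(374,211),(224,199)]),(S,[(187,225),(283,230),(256,352),(151,345)])):
    print(cast(d,ps,60).round())
```

```text
wrist axes [[ 0.306  0.952 -0.001]
 [ 0.914 -0.294  0.28 ]
 [ 0.266 -0.087 -0.96 ]] 417.55884088439524
side outer [452. 201.] [100.  55.] 20.6 1309.0
side hole [425. 195.] [23. 25.] 56.0 123.0
side outer [538. 144.] [22. 10.] 62.0 30.0
scene outer [545. 149.] [36. 12.] 12.7 51.0
scene outer [451. 204.] [105.  46.] 20.6 818.0
scene hole [426. 188.] [22. 12.] 9.9 37.0
[[ 723. -157.   60.]
 [ 432. -230.   60.]
 [ 398.  -36.   60.]
 [ 684.   27.   60.]]
[[ 435. -219.   60.]
 [ 404.  -16.   60.]
 [ 701.   29.   60.]
 [ 729. -152.   60.]]
```

Plate: the two views agree. Centre is about (452,203), yaw about 20.6°, and the eye is about (426,191), so the 100 × 44 size and 24 mm eye fit. The slicer yaw is about 8–13° and still unsure, so I'll go and look from above.

```bash
cat >> h.py <<'E'
def goal(pos,yaw_deg,base=None):
    s=read_state(); R=Ro.from_euler('xyz',s['tool_rot']).as_matrix() 
    G=Ro.from_euler('xyz',[np.pi,0,np.radians(yaw_deg)]).as_matrix()
    d=R.T@(np.array(pos,float)-s['eef_pos'])/10; a=Ro.from_matrix(R.T@G).as_rotvec()
    print('t',round(s['clock'],2),'at',s['eef_pos'].round(1),s['tool_rot'].round(3),'F',s['force'].round(1),'d',d.round(2),'a',a.round(3))
E
python3 -c "
from h import *
goal([520,150,250],200.6)"
```

```text
t 0.15 at [198.6 618.4 230.6] [-3.14   0.     2.831] F [-0.2 -0.7 -0.2] d [-44.93 -34.77  -1.89] a [-0.001 -0.    -0.67 ]
```

{"method": "send_rows", "body": {"series": [{"dx": -44.9, "dy": -34.8, "dz": -1.9, "az": -0.67, "hand": 0}, {"dx": -44.9, "dy": -34.8, "dz": -1.9, "az": -0.67, "hand": 0}, {"dx": -44.9, "dy": -34.8, "dz": -1.9, "az": -0.67, "hand": 0}, {"dx": -44.9, "dy": -34.8, "dz": -1.9, "az": -0.67, "hand": 0}, {"dx": -44.9, "dy": -34.8, "dz": -1.9, "az": -0.67, "hand": 0}, {"dx": -44.9, "dy": -34.8, "dz": -1.9, "az": -0.67, "hand": 0}, {"dx": -44.9, "dy": -34.8, "dz": -1.9, "az": -0.67, "hand": 0}, {"dx": -44.9, "dy": -34.8, "dz": -1.9, "az": -0.67, "hand": 0}, {"dx": -44.9, "dy": -34.8, "dz": -1.9, "az": -0.67, "hand": 0}, {"dx": -44.9, "dy": -34.8, "dz": -1.9, "az": -0.67, "hand": 0}]}}

```text
invalid input at $.series[0]: expected keys ax, ay, az, dx, dy, dz, hand
```

```bash
python3 -c "
from h import *
goal([520,150,250],200.6)"
```

```text
t 0.15 at [198.6 618.4 230.6] [-3.14   0.     2.831] F [-0.2 -0.7 -0.2] d [-44.93 -34.77  -1.89] a [-0.001 -0.    -0.67 ]
```

{"method": "send_rows", "body": {"series": [{"ax": 0, "ay": 0, "az": -0.67, "dx": -44.9, "dy": -34.8, "dz": -1.9, "hand": 0}, {"ax": 0, "ay": 0, "az": -0.67, "dx": -44.9, "dy": -34.8, "dz": -1.9, "hand": 0}, {"ax": 0, "ay": 0, "az": -0.67, "dx": -44.9, "dy": -34.8, "dz": -1.9, "hand": 0}, {"ax": 0, "ay": 0, "az": -0.67, "dx": -44.9, "dy": -34.8, "dz": -1.9, "hand": 0}, {"ax": 0, "ay": 0, "az": -0.67, "dx": -44.9, "dy": -34.8, "dz": -1.9, "hand": 0}, {"ax": 0, "ay": 0, "az": -0.67, "dx": -44.9, "dy": -34.8, "dz": -1.9, "hand": 0}, {"ax": 0, "ay": 0, "az": -0.67, "dx": -44.9, "dy": -34.8, "dz": -1.9, "hand": 0}, {"ax": 0, "ay": 0, "az": -0.67, "dx": -44.9, "dy": -34.8, "dz": -1.9, "hand": 0}, {"ax": 0, "ay": 0, "az": -0.67, "dx": -44.9, "dy": -34.8, "dz": -1.9, "hand": 0}, {"ax": 0, "ay": 0, "az": -0.67, "dx": -44.9, "dy": -34.8, "dz": -1.9, "hand": 0}]}}

```text
clock: 1.15
eef_pos: [481.9, 204.7, 248.1]
tool_rot: [3.142, -0.0, -2.782]
force: [-0.0, 1.0, -0.4]
width: 85.3
gripper_force: 0.0
```

```bash
python3 -c "
from h import *
goal([520,150,250],200.6); print(read_state()['qpos'].round(2)); save('wrist','w1')"
```

```text
t 1.15 at [481.9 204.7 248.1] [ 3.142 -0.    -2.782] F [-0.   1.  -0.4] d [-1.64 -6.46 -0.19] a [ 0. -0. -0.]
[-0.37  0.43 -0.12  1.85  0.06  0.87  1.41]
```

View pics/w1.png

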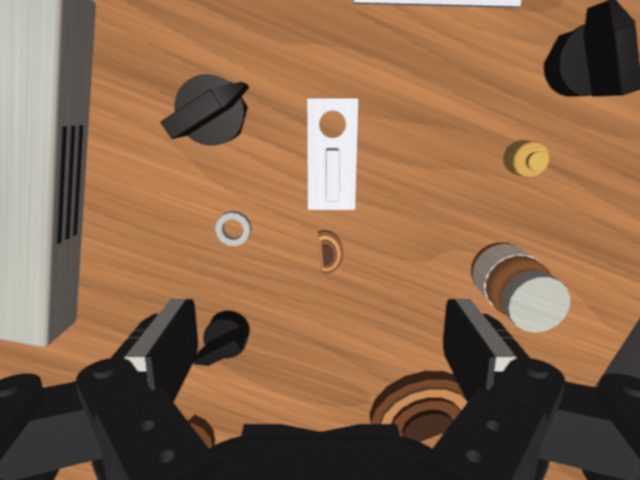

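The wrist view shows the small plate from above at (332,154), with its eye at (332,124) and tab at (333,175). The 44 mm knob is at (226,335), partly behind a finger, and the ring is at (233,229). Next I'll measure the plate from this view.

Run:
```python
from h import *
W=load('w1')
hsv=cv2.cvtColor(W['pixels'],cv2.COLOR_RGB2HSV); m=((hsv[...,1]<50)&(hsv[...,2]>150)).astype(np.uint8)
x0,y0=290,85
cs,h=cv2.findContours(m[y0:y0+140,x0:x0+85],cv2.RETR_CCOMP,cv2.CHAIN_APPROX_NONE)
for k,q in enumerate(cs):
    if cv2.contourArea(q)<150: continue
    P=cast(W,q[:,0]+[x0,y0],6.)[:,:2].astype(np.float32); r=cv2.minAreaRect(P)
    print('hole' if h[0,k,3]>=0 else 'outer',np.round(r[0],1),np.round(r[1],1),round(r[2],1),P.mean(0),cv2.contourArea(q))
    if h[0,k,3]<0: c=np.array(r[0]);
    else: e=P.mean(0)
v=c-e;print('yaw',np.degrees(np.arctan2(v[1],v[0])),np.linalg.norm(v),'mid',e+v/np.linalg.norm(v)*42)
```

```text
outer [449.5 203.7] [100.3  44.8] 20.6 [448.25494 203.24661] 5315.5
hole [423.  193.8] [24.5 24.2] 66.3 [423.11923 193.79167] 601.0
yaw 20.629333961331252 28.208596872270956 mid [462.4261619  208.58914706]
```

```bash
python3 -c "
from h import *
goal([462.5,208.5,60],200.6)
goal([462.5,208.5,9],200.6)"
```

```text
t 1.2 at [487.9 194.6 248.2] [-3.134e+00  2.000e-03 -2.795e+00] F [ 4.9 -7.  -0.3] d [ 1.96  2.32 18.8 ] a [-0.008  0.002 -0.013]
t 1.2 at [487.9 194.6 248.2] [-3.134e+00  2.000e-03 -2.795e+00] F [ 4.9 -7.  -0.3] d [ 1.97  2.35 23.9 ] a [-0.008  0.002 -0.013]
```

{"method": "send_rows", "body": {"series": [{"ax": 0, "ay": 0, "az": 0, "dx": 2, "dy": 2.3, "dz": 15, "hand": 0}, {"ax": 0, "ay": 0, "az": 0, "dx": 2, "dy": 2.3, "dz": 15, "hand": 0}, {"ax": 0, "ay": 0, "az": 0, "dx": 2, "dy": 2.3, "dz": 15, "hand": 0}, {"ax": 0, "ay": 0, "az": 0, "dx": 2, "dy": 2.3, "dz": 15, "hand": 0}, {"ax": 0, "ay": 0, "az": 0, "dx": 2, "dy": 2.3, "dz": 15, "hand": 0}, {"ax": 0, "ay": 0, "az": 0, "dx": 2, "dy": 2.3, "dz": 15, "hand": 0}]}}

```text
clock: 1.8
eef_pos: [456.5, 221.8, 100.1]
tool_rot: [3.141, 0.004, -2.783]
force: [0.5, -1.1, 0.2]
width: 85.4
gripper_force: 0.0
```

```bash
python3 -c "
from h import *
goal([462.5,208.5,9],200.6)"
```

```text
t 1.8 at [456.5 221.8 100.1] [ 3.141  0.004 -2.783] F [ 0.5 -1.1  0.2] d [-0.06 -1.46  9.11] a [ 0.     0.004 -0.001]
```

{"method": "send_rows", "body": {"series": [{"ax": 0, "ay": 0, "az": 0, "dx": 0, "dy": -1.4, "dz": 2, "hand": 0}, {"ax": 0, "ay": 0, "az": 0, "dx": 0, "dy": -1.4, "dz": 4, "hand": 0}, {"ax": 0, "ay": 0, "az": 0, "dx": 0, "dy": -1.4, "dz": 7, "hand": 0}, {"ax": 0, "ay": 0, "az": 0, "dx": 0, "dy": -1.4, "dz": 9, "hand": 0}, {"ax": 0, "ay": 0, "az": 0, "dx": 0, "dy": -1.4, "dz": 9, "hand": 0}, {"ax": 0, "ay": 0, "az": 0, "dx": 0, "dy": -1.4, "dz": 9, "hand": 1}, {"ax": 0, "ay": 0, "az": 0, "dx": 0, "dy": -1.4, "dz": 9, "hand": 1}, {"ax": 0, "ay": 0, "az": 0, "dx": 0, "dy": -1.4, "dz": 9, "hand": 1}, {"ax": 0, "ay": 0, "az": 0, "dx": 0, "dy": -1.4, "dz": 9, "hand": 1}, {"ax": 0, "ay": 0, "az": 0, "dx": 0, "dy": -1.4, "dz": 9, "hand": 1}]}}

```text
clock: 2.8
eef_pos: [459.6, 208.1, 8.6]
tool_rot: [3.142, 0.001, -2.782]
force: [0.4, -2.7, 2.5]
width: 12.1
gripper_force: 2.8
```

```bash
python3 -c "
from h import *
goal([640,0,230],200.6)"
```

```text
t 2.8 at [459.6 208.1   8.6] [ 3.142e+00  1.000e-03 -2.782e+00] F [ 0.4 -2.7  2.5] d [ -9.59 -25.82 -22.14] a [ 0.     0.001 -0.   ]
```

{"method": "send_rows", "body": {"series": [{"ax": 0, "ay": 0, "az": 0, "dx": 0, "dy": 0, "dz": 0, "hand": 1}, {"ax": 0, "ay": 0, "az": 0, "dx": 0, "dy": 0, "dz": -4, "hand": 1}, {"ax": 0, "ay": 0, "az": 0, "dx": 0, "dy": 0, "dz": -9, "hand": 1}, {"ax": 0, "ay": 0, "az": 0, "dx": 0, "dy": 0, "dz": -14, "hand": 1}, {"ax": 0, "ay": 0, "az": 0, "dx": -2, "dy": -4, "dz": -18, "hand": 1}, {"ax": 0, "ay": 0, "az": 0, "dx": -4, "dy": -8, "dz": -22, "hand": 1}, {"ax": 0, "ay": 0, "az": 0, "dx": -6, "dy": -12, "dz": -24, "hand": 1}, {"ax": 0, "ay": 0, "az": 0, "dx": -8, "dy": -17, "dz": -24, "hand": 1}, {"ax": 0, "ay": 0, "az": 0, "dx": -8, "dy": -22, "dz": -24, "hand": 1}, {"ax": 0, "ay": 0, "az": 0, "dx": -8, "dy": -26, "dz": -24, "hand": 1}]}}

```text
clock: 3.8
eef_pos: [623.1, -0.2, 248.2]
tool_rot: [3.141, 0.001, -2.781]
force: [1.6, 0.6, -1.4]
width: 11.1
gripper_force: 58.8
```

{"method": "send_rows", "body": {"series": [{"ax": 0, "ay": 0, "az": 0, "dx": 0, "dy": -2, "dz": 0, "hand": 1}, {"ax": 0, "ay": 0, "az": 0, "dx": 0, "dy": -2, "dz": 0, "hand": 1}, {"ax": 0, "ay": 0, "az": 0, "dx": 0, "dy": -2, "dz": 0, "hand": 1}, {"ax": 0, "ay": 0, "az": 0, "dx": 0, "dy": -2, "dz": 0, "hand": 1}]}}

```text
clock: 4.2
eef_pos: [628.5, -15.5, 247.7]
tool_rot: [3.14, -0.0, -2.78]
force: [-0.1, 0.7, -1.0]
width: 11.3
gripper_force: 58.8
```

```bash
python3 -c "
from h import *
save('wrist','w2'); goal([640,0,250],200.6); print(read_state()['gripper_force'],read_state()['width'])"
```

```text
t 4.25 at [628.6 -15.4 247.8] [ 3.14  -0.    -2.779] F [ 0.4  0.1 -1.3] d [-1.62  1.04 -0.22] a [ 0.001 -0.     0.003]
58.82079899311066 11.28325976012014
```

View pics/w2.png

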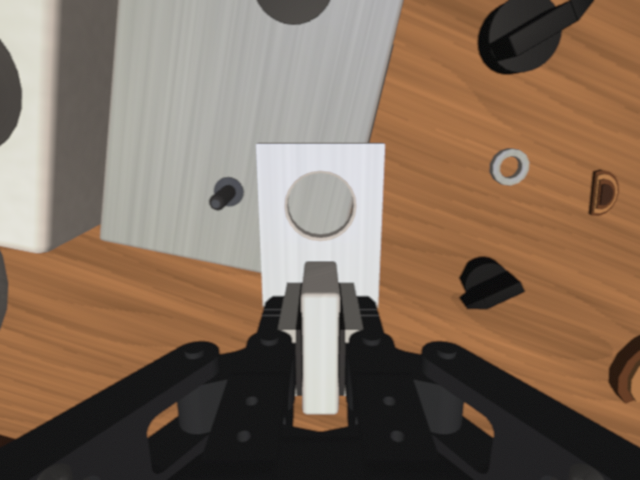

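Wrist view with the plate held: the eye is at (320,204), the post tip about (217,201) and its foot (231,189). The knob is at (488,283). Next I measure the post and the held eye.

Run:
```python
from h import *
W=load('w2'); g=cv2.cvtColor(W['pixels'],cv2.COLOR_RGB2GRAY)
m=(g<110).astype(np.uint8); 
sub=m[165:225,195:250]; cs,_=cv2.findContours(sub,0,cv2.CHAIN_APPROX_NONE); q=max(cs,key=len)[:,0]+[195,165]
print('post blob bbox',q.min(0),q.max(0))
big=cv2.resize(W['pixels'][165:225,195:250,::-1],None,fx=8,fy=8,interpolation=cv2.INTER_CUBIC); cv2.imwrite('pics/p.png',big)
print('tip',cast(W,(216.5,201.5),105),'foot',cast(W,(231,189.5),60))
# eye: bright plate mask hole
hsv=cv2.cvtColor(W['pixels'],cv2.COLOR_RGB2HSV)
m=((g>205)).astype(np.uint8)[130:260,245:395]
cs,h=cv2.findContours(m,cv2.RETR_CCOMP,cv2.CHAIN_APPROX_NONE)
for k,q in enumerate(cs):
    if cv2.contourArea(q)<1000: continue
    P=cast(W,q[:,0]+[245,130],245.)[:,:2].astype(np.float32); (c,ax,an)=cv2.fitEllipse(P) 
    print(h[0,k,3]>=0,c,ax,an,'bbox px',q[:,0].min(0)+[245,130],q[:,0].max(0)+[245,130])
# deck edges at z=60
R=cast(W,[(103,239),(261,271),(372,142),(403,0),(118,0)],60);print(R.round(1))
v=R[1]-R[0];print(np.degrees(np.arctan2(v[1],v[0])));v=R[3]-R[2];print(np.degrees(np.arctan2(v[1],v[0])))
```

```text
post blob bbox [209 177] [242 209]
tip [[644.81266137 -86.69884059 105.        ]] foot [[644.51685635 -85.72068435  60.        ]]
False (591.4948120117188, -29.996292114257812) (48.99864959716797, 51.58940124511719) 22.118131637573242 bbox px [256 144] [383 259]
True (592.175537109375, -29.677976608276367) (25.992525100708008, 26.151884078979492) 35.58042907714844 bbox px [283 170] [357 241]
[[ 721.8 -172.6   60. ]
 [ 702.6  -41.    60. ]
 [ 570.     5.6   60. ]
 [ 470.7  -12.    60. ]
 [ 542.4 -201.4   60. ]]
98.2911825687974
-169.919434917092
```

View pics/p.png

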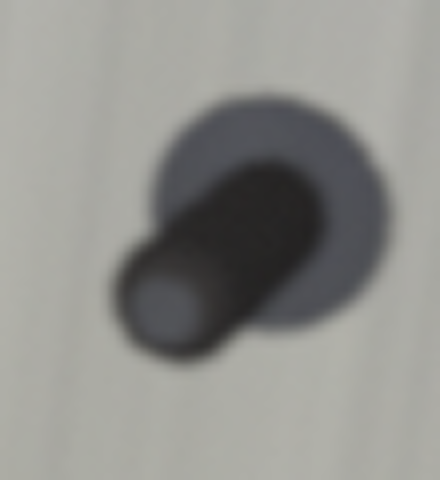

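The crop shows the post tip centred at crop (165,303), which is px (215.6,202.9), and the base disc at (229,191.5). The held eye at (592.2,-29.7) agrees with the 42 mm expected from the TCP.

Run:
```python
from h import *
W=load('w2'); a=cast(W,(215.6,202.9),105)[0];b=cast(W,(229,191.5),60)[0];print(a,b)
p=(a+b)[:2]/2; t=p-[-36.6,-14.0]; print(p,t)
goal([*t,145],200.6); goal([*t,71],200.6)
```

```text
[645.99450578 -86.99849152 105.        ] [646.64035391 -86.7379097   60.        ]
[646.31742985 -86.86820061] [682.91742985 -72.86820061]
t 4.25 at [628.6 -15.4 247.8] [ 3.14  -0.    -2.779] F [ 0.4  0.1 -1.3] d [-3.05 -7.31 10.27] a [ 0.001 -0.     0.003]
t 4.25 at [628.6 -15.4 247.8] [ 3.14  -0.    -2.779] F [ 0.4  0.1 -1.3] d [-3.05 -7.32 17.67] a [ 0.001 -0.     0.003]
```

{"method": "send_rows", "body": {"series": [{"ax": 0, "ay": 0, "az": 0, "dx": -1.5, "dy": -3.6, "dz": 2, "hand": 1}, {"ax": 0, "ay": 0, "az": 0, "dx": -3.05, "dy": -7.3, "dz": 5, "hand": 1}, {"ax": 0, "ay": 0, "az": 0, "dx": -3.05, "dy": -7.3, "dz": 9, "hand": 1}, {"ax": 0, "ay": 0, "az": 0, "dx": -3.05, "dy": -7.3, "dz": 11.5, "hand": 1}, {"ax": 0, "ay": 0, "az": 0, "dx": -3.05, "dy": -7.3, "dz": 11.5, "hand": 1}, {"ax": 0, "ay": 0, "az": 0, "dx": -3.05, "dy": -7.3, "dz": 11.5, "hand": 1}, {"ax": 0, "ay": 0, "az": 0, "dx": -3.05, "dy": -7.3, "dz": 11.5, "hand": 1}]}}

```text
clock: 4.95
eef_pos: [684.9, -74.4, 135.3]
tool_rot: [-3.14, 0.004, -2.781]
force: [-0.2, 0.7, -1.4]
width: 10.9
gripper_force: 58.9
```

```bash
python3 -c "
from h import *
goal([682.9,-72.9,71],200.6); save('wrist','w3')
cv2.imwrite('pics/w3c.png',load('w3')['pixels'][120:320,220:420,::-1].repeat(2,0).repeat(2,1))"
```

```text
t 4.95 at [684.9 -74.4 135.3] [-3.14   0.004 -2.781] F [-0.2  0.7 -1.4] d [0.16 0.22 6.43] a [-0.001  0.004  0.001]
```

View pics/w3c.png

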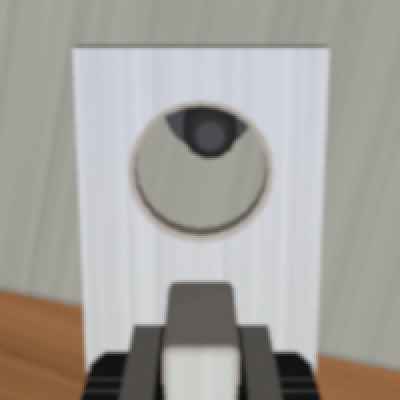

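The post tip is seen through the eye at px (324,187.5), and the eye is centred at (320.5,205.5). I'll check both by casting.

```bash
python3 -c "
from h import *
W=load('w3'); a=cast(W,(324,187.5),105)[0];b=cast(W,(320.5,205.5),132.7)[0];print(a,b,a-b); s=read_state()['eef_pos']
goal([s[0]+a[0]-b[0],s[1]+a[1]-b[1],71],200.6)"
```

```text
[646.6008878  -87.48981298 105.        ] [648.29071719 -88.43285895 132.7       ] [ -1.68982939   0.94304597 -27.7       ]
t 5.0 at [684.9 -74.6 135.4] [-3.14   0.004 -2.781] F [ 0.6  0.6 -1.3] d [0.15 0.16 6.44] a [-0.002  0.004  0.001]
```

Consistent. I'll shift by 1.5 mm and lower the plate onto the deck.

{"method": "send_rows", "body": {"series": [{"ax": 0, "ay": 0, "az": 0, "dx": 0.15, "dy": 0.17, "dz": 0.5, "hand": 1}, {"ax": 0, "ay": 0, "az": 0, "dx": 0.15, "dy": 0.17, "dz": 1.5, "hand": 1}, {"ax": 0, "ay": 0, "az": 0, "dx": 0.15, "dy": 0.17, "dz": 3, "hand": 1}, {"ax": 0, "ay": 0, "az": 0, "dx": 0.15, "dy": 0.17, "dz": 4.5, "hand": 1}, {"ax": 0, "ay": 0, "az": 0, "dx": 0.15, "dy": 0.17, "dz": 5.8, "hand": 1}, {"ax": 0, "ay": 0, "az": 0, "dx": 0.15, "dy": 0.17, "dz": 6.2, "hand": 1}, {"ax": 0, "ay": 0, "az": 0, "dx": 0.15, "dy": 0.17, "dz": 6.5, "hand": 1}, {"ax": 0, "ay": 0, "az": 0, "dx": 0.15, "dy": 0.17, "dz": 6.6, "hand": 1}, {"ax": 0, "ay": 0, "az": 0, "dx": 0.15, "dy": 0.17, "dz": 6.6, "hand": 1}]}}

```text
clock: 5.9
eef_pos: [679.6, -74.2, 68.8]
tool_rot: [3.14, -0.003, -2.783]
force: [-9.4, 0.9, 16.7]
width: 11.0
gripper_force: 61.4
```

{"method": "send_rows", "body": {"series": [{"ax": 0, "ay": 0, "az": 0, "dx": 0, "dy": 0, "dz": -0.1, "hand": 0}, {"ax": 0, "ay": 0, "az": 0, "dx": 0, "dy": 0, "dz": -0.1, "hand": 0}, {"ax": 0, "ay": 0, "az": 0, "dx": 0, "dy": 0, "dz": -0.1, "hand": 0}, {"ax": 0, "ay": 0, "az": 0, "dx": 0, "dy": 0, "dz": -0.1, "hand": 0}, {"ax": 0, "ay": 0, "az": 0, "dx": 0, "dy": 0, "dz": -3, "hand": 0}, {"ax": 0, "ay": 0, "az": 0, "dx": 0, "dy": 0, "dz": -8, "hand": 0}, {"ax": 0, "ay": 0, "az": 0, "dx": 0, "dy": 0, "dz": -13, "hand": 0}, {"ax": 0, "ay": 0, "az": 0, "dx": 0, "dy": 0, "dz": -18, "hand": 0}, {"ax": 0, "ay": 0, "az": 0, "dx": 0, "dy": 0, "dz": -18, "hand": 0}, {"ax": 0, "ay": 0, "az": 0, "dx": 0, "dy": 0, "dz": -18, "hand": 0}]}}

```text
clock: 6.9
eef_pos: [682.0, -74.3, 248.3]
tool_rot: [-3.14, 0.003, -2.782]
force: [-0.1, -0.3, -1.7]
width: 85.6
gripper_force: 0.0
```

Run:
```python
from h import *
goal([580,-40,260],200.6); save('wrist','w4'); save('scene','s4'); save('side','d4')
def crop(d,c,w,h,W,H):
    y,x=max(0,c[1]-h//2),max(0,c[0]-w//2)
    return cv2.resize(d['pixels'][y:y+h,x:x+w,::-1],(W,H),interpolation=cv2.INTER_CUBIC)
w=load('w4'); s=load('s4')
cv2.imwrite('pics/m4.png',np.hstack([cv2.resize(w['pixels'][:,:,::-1],(540,405)),np.vstack([crop(s,(220,290),130,100,260,200),crop(load('d4'),(280,170),130,100,260,205)])]))
```

```text
t 6.9 at [682.  -74.3 248.3] [-3.140e+00  3.000e-03 -2.782e+00] F [-0.1 -0.3 -1.7] d [ 8.35  6.79 -1.2 ] a [-0.001  0.003 -0.   ]
```

View pics/m4.png

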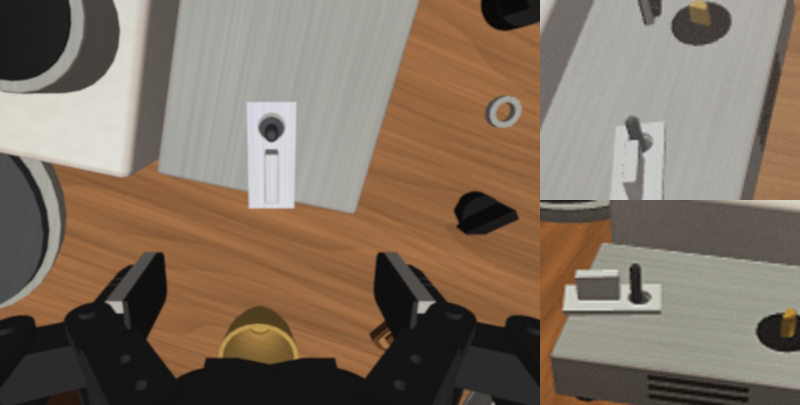

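The plate is hanging on the post, flat and released. Next I'll view the shaft from above, then the knob.

```bash
python3 -c "
from h import *
goal([490,-88,210],200.6)"
```

```text
t 7.05 at [680.1 -74.2 244.7] [ 3.14  -0.004 -2.782] F [-0.1  0.6 -0.7] d [18.27  5.39  3.54] a [ 0.002 -0.004 -0.   ]
```

{"method": "send_rows", "body": {"series": [{"ax": 0, "ay": 0, "az": 0, "dx": 4, "dy": 1, "dz": 0, "hand": 0}, {"ax": 0, "ay": 0, "az": 0, "dx": 9, "dy": 2, "dz": 0, "hand": 0}, {"ax": 0, "ay": 0, "az": 0, "dx": 14, "dy": 4, "dz": 0, "hand": 0}, {"ax": 0, "ay": 0, "az": 0, "dx": 18.3, "dy": 5.4, "dz": 2, "hand": 0}, {"ax": 0, "ay": 0, "az": 0, "dx": 18.3, "dy": 5.4, "dz": 3.5, "hand": 0}, {"ax": 0, "ay": 0, "az": 0, "dx": 18.3, "dy": 5.4, "dz": 3.5, "hand": 0}, {"ax": 0, "ay": 0, "az": 0, "dx": 18.3, "dy": 5.4, "dz": 3.5, "hand": 0}, {"ax": 0, "ay": 0, "az": 0, "dx": 18.3, "dy": 5.4, "dz": 3.5, "hand": 0}]}}

```text
clock: 7.85
eef_pos: [492.9, -87.9, 212.1]
tool_rot: [-3.141, 0.002, -2.782]
force: [0.1, 1.1, -0.1]
width: 85.5
gripper_force: 0.0
```

```bash
python3 -c "
from h import *
W=save('wrist','w5'); print(proj(W,[[483,-89,86],[485,-91,60]]))
goal([652,150,200],200.6); print(read_state()['qpos'].round(2))"
```

```text
[[324.26057311 206.78821899]
 [320.32640333 200.09444676]]
t 7.9 at [492.8 -87.9 212.2] [-3.141e+00  2.000e-03 -2.782e+00] F [-0.3 -0.5 -0.8] d [-23.27  16.66   1.25] a [-0.001  0.002  0.   ]
[ 0.21  0.44 -0.13  1.95  0.08  0.75  1.97]
```

{"method": "send_rows", "body": {"series": [{"ax": 0, "ay": 0, "az": 0, "dx": -4, "dy": 3, "dz": 0, "hand": 0}, {"ax": 0, "ay": 0, "az": 0, "dx": -8, "dy": 6, "dz": 0, "hand": 0}, {"ax": 0, "ay": 0, "az": 0, "dx": -12, "dy": 9, "dz": 0, "hand": 0}, {"ax": 0, "ay": 0, "az": 0, "dx": -16, "dy": 12, "dz": 0, "hand": 0}, {"ax": 0, "ay": 0, "az": 0, "dx": -20, "dy": 15, "dz": 0, "hand": 0}, {"ax": 0, "ay": 0, "az": 0, "dx": -23.3, "dy": 16.7, "dz": 0, "hand": 0}, {"ax": 0, "ay": 0, "az": 0, "dx": -23.3, "dy": 16.7, "dz": 1.2, "hand": 0}, {"ax": 0, "ay": 0, "az": 0, "dx": -23.3, "dy": 16.7, "dz": 1.2, "hand": 0}, {"ax": 0, "ay": 0, "az": 0, "dx": -23.3, "dy": 16.7, "dz": 1.2, "hand": 0}]}}

```text
clock: 8.8
eef_pos: [650.1, 148.8, 199.5]
tool_rot: [-3.141, -0.002, -2.784]
force: [0.3, 0.6, 0.8]
width: 85.4
gripper_force: 0.0
```

Run:
```python
from h import *
W=save('wrist','w6'); s=load('w5')
p=proj(W,[[656,168,12],[656,168,48]]); print(p); goal([652,150,200],200.6)
def crop(d,c,w,h,k):
    x,y=int(c[0]-w/2),int(c[1]-h/2);print('origin',x,y)
    return cv2.resize(d['pixels'][y:y+h,x:x+w,::-1],None,fx=k,fy=k,interpolation=cv2.INTER_CUBIC)
cv2.imwrite('pics/m6.png',np.hstack([crop(s,(322,204),100,120,4),crop(W,p.mean(0),100,120,4)]))
```

```text
[[340.12828922 216.45036564]
 [342.38536063 228.63721197]]
t 8.85 at [650.3 148.6 200. ] [-3.141e+00 -1.000e-03 -2.784e+00] F [-0.7  0.7 -0.6] d [-0.21  0.07  0.  ] a [-0.001 -0.001 -0.002]
origin 272 144
origin 291 162
```

View pics/m6.png

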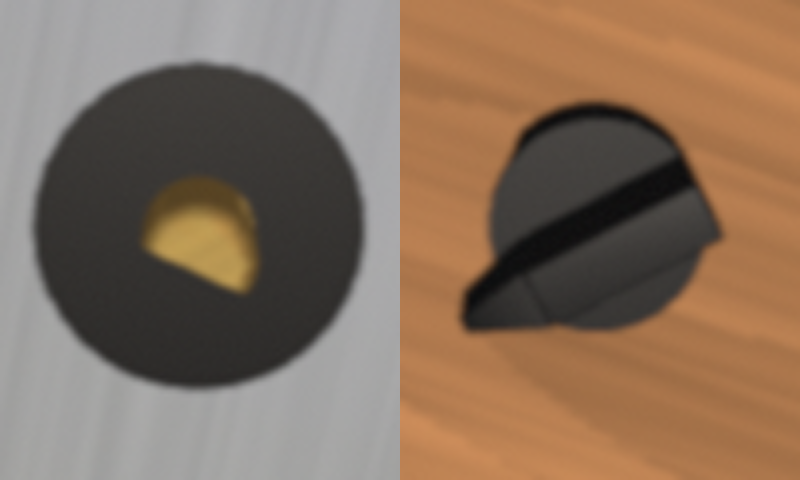

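Left crop: the shaft's D top, with its flat edge running crop (145,247)→(245,293) and looking down in the image. Its dark disc is centred at (198,225). Right crop: the knob, with its nose at (467,325), its blunt end at (703,211), and the skirt top centred at (597,222).

Run:
```python
from h import *
S=load('w5');K=load('w6')
px=lambda ps,o:np.array(ps,float)/4+o-0.4
ang=lambda v:np.degrees(np.arctan2(v[1],v[0]))
o=np.array([272,144])
f=cast(S,px([(145,247),(245,293)],o),86); print('flat',f.round(1),'len',np.linalg.norm(f[1]-f[0]),'edge ang',ang(f[1]-f[0]))
print('disc',cast(S,px([(198,225),(34,225),(363,225)],o),60).round(1))
n=np.array([f[1]-f[0]])[0]; n=np.array([-n[1],n[0]])/np.linalg.norm(n)
h=S['pixels'].astype(int)[144:264,272:372]; m=((h[...,0]-h[...,2])>40)
vu=np.argwhere(m)[:,::-1]+o; P=cast(S,vu,86)[:,:2]; g=P.mean(0); mid=f.mean(0)[:2]
n=n if (g-mid)@n<0 else -n
print('flat normal yaw',ang(n),'axis est from flat mid', mid-2*n)
o=np.array([291,162])
for a,b in (((527,272),(685,185)),((552,320),(720,237))):
    e=cast(K,px([a,b],o),48); v=e[0]-e[1]; print('bar edge',e.round(1),ang(v))
t,b=cast(K,px([(467,325),(703,211)],o),48); print('nose,blunt',t,b,np.linalg.norm(t-b),ang(t-b),'axis',b+(t-b)*.4)
print('skirt',cast(K,px([(597,222),(490,222),(705,222),(597,330)],o),20).round(1))
```

```text
flat [[485.9 -99.5  86. ]
 [487.4 -81.2  86. ]] len 18.333395178410523 edge ang 85.25803812241072
disc [[ 484.6  -90.5   60. ]
 [ 495.  -118.2   60. ]
 [ 474.2  -62.7   60. ]]
flat normal yaw -4.741961877589274 axis est from flat mid [484.66239192 -90.18586459]
bar edge [[636.1 223.3  48. ]
 [611.2 243.3  48. ]] -38.67902297048971
bar edge [[643.  231.4  48. ]
 [617.7 253.5  48. ]] -41.17809303614923
nose,blunt [649.35173921 217.09774604  48.        ] [614.39587797 248.44905151  48.        ] 46.95547454332419 -41.88837928825497 axis [628.37822247 235.90852932  48.        ]
skirt [[626.9 241.6  20. ]
 [634.3 221.6  20. ]
 [619.3 261.7  20. ]
 [647.5 251.2  20. ]]
```

The right half of the montage is offset by 400 px, so I'll redo the knob.

Run:
```python
from h import *
K=load('w6')
o=np.array([291-100,162])
px=lambda ps,o:np.array(ps,float)/4+o-0.4
ang=lambda v:np.degrees(np.arctan2(v[1],v[0]))
for a,b in (((527,272),(685,185)),((552,320),(720,237))):
    e=cast(K,px([a,b],o),48); v=e[0]-e[1]; print('bar edge',e.round(1),ang(v))
t,b=cast(K,px([(467,325),(703,211)],o),48); print('nose,blunt',t,b,np.linalg.norm(t-b),ang(t-b),'axis',b+(t-b)*.4)
print('skirt',cast(K,px([(597,222),(490,222),(705,222),(597,330)],o),20).round(1))
```

```text
bar edge [[661.8 154.5  48. ]
 [636.5 175.5  48. ]] -39.65609351293478
bar edge [[668.9 162.1  48. ]
 [643.3 185.1  48. ]] -42.01726700012264
nose,blunt [675.30604164 147.66311502  48.        ] [639.83765338 180.38060481  48.        ] 48.25391905320594 -42.68970575079213 axis [654.02500869 167.2936089   48.        ]
skirt [[654.8 166.9  20. ]
 [662.3 146.9  20. ]
 [647.3 187.1  20. ]
 [675.9 175.1  20. ]]
```

```bash
python3 -c "
from h import *
goal([654.5,167.1,90],138.7)"
```

```text
t 8.85 at [650.3 148.6 200. ] [-3.141e+00 -1.000e-03 -2.784e+00] F [-0.7  0.7 -0.6] d [-1.05  1.6  11.  ] a [-1.000e-03 -0.000e+00  1.078e+00]
```

{"method": "send_rows", "body": {"series": [{"ax": 0, "ay": 0, "az": 1.078, "dx": -1.05, "dy": 1.6, "dz": 3, "hand": 0}, {"ax": 0, "ay": 0, "az": 1.078, "dx": -1.05, "dy": 1.6, "dz": 6, "hand": 0}, {"ax": 0, "ay": 0, "az": 1.078, "dx": -1.05, "dy": 1.6, "dz": 9, "hand": 0}, {"ax": 0, "ay": 0, "az": 1.078, "dx": -1.05, "dy": 1.6, "dz": 11, "hand": 0}, {"ax": 0, "ay": 0, "az": 1.078, "dx": -1.05, "dy": 1.6, "dz": 11, "hand": 0}, {"ax": 0, "ay": 0, "az": 1.078, "dx": -1.05, "dy": 1.6, "dz": 11, "hand": 0}, {"ax": 0, "ay": 0, "az": 1.078, "dx": -1.05, "dy": 1.6, "dz": 11, "hand": 0}, {"ax": 0, "ay": 0, "az": 1.078, "dx": -1.05, "dy": 1.6, "dz": 11, "hand": 0}, {"ax": 0, "ay": 0, "az": 1.078, "dx": -1.05, "dy": 1.6, "dz": 11, "hand": 0}, {"ax": 0, "ay": 0, "az": 1.078, "dx": -1.05, "dy": 1.6, "dz": 11, "hand": 0}]}}

```text
clock: 9.85
eef_pos: [654.8, 168.5, 90.4]
tool_rot: [3.141, 0.0, 2.424]
force: [-0.1, 0.2, 0.3]
width: 85.7
gripper_force: 0.0
```

```bash
python3 -c "
from h import *
goal([654.5,167.1,22],138.7); print(read_state()['qpos'].round(2))"
```

```text
t 9.85 at [654.8 168.5  90.4] [3.141 0.    2.424] F [-0.1  0.2  0.3] d [-0.06 -0.13  6.84] a [0.001 0.    0.004]
[-0.39  0.83  0.18  1.55 -0.19  0.77  0.72]
```

{"method": "send_rows", "body": {"series": [{"ax": 0, "ay": 0, "az": 0, "dx": -0.1, "dy": -0.1, "dz": 2, "hand": 0}, {"ax": 0, "ay": 0, "az": 0, "dx": -0.1, "dy": -0.1, "dz": 4, "hand": 0}, {"ax": 0, "ay": 0, "az": 0, "dx": -0.1, "dy": -0.1, "dz": 6, "hand": 0}, {"ax": 0, "ay": 0, "az": 0, "dx": -0.1, "dy": -0.1, "dz": 6.8, "hand": 0}, {"ax": 0, "ay": 0, "az": 0, "dx": -0.1, "dy": -0.1, "dz": 6.8, "hand": 0.4}, {"ax": 0, "ay": 0, "az": 0, "dx": -0.1, "dy": -0.1, "dz": 6.8, "hand": 1}, {"ax": 0, "ay": 0, "az": 0, "dx": -0.1, "dy": -0.1, "dz": 6.8, "hand": 1}, {"ax": 0, "ay": 0, "az": 0, "dx": -0.1, "dy": -0.1, "dz": 6.8, "hand": 1}, {"ax": 0, "ay": 0, "az": 0, "dx": -0.1, "dy": -0.1, "dz": 6.8, "hand": 1}, {"ax": 0, "ay": 0, "az": 0, "dx": -0.1, "dy": -0.1, "dz": 6.8, "hand": 1}]}}

```text
clock: 10.85
eef_pos: [655.5, 167.8, 22.8]
tool_rot: [3.14, 0.001, 2.423]
force: [-0.8, 0.4, 5.3]
width: 11.2
gripper_force: 59.8
```

{"method": "send_rows", "body": {"series": [{"ax": 0, "ay": 0, "az": 0, "dx": 0, "dy": 0, "dz": 0, "hand": 1}, {"ax": 0, "ay": 0, "az": 0, "dx": 0, "dy": 0, "dz": 0, "hand": 1}]}}

```text
clock: 11.05
eef_pos: [655.5, 167.7, 22.8]
tool_rot: [3.14, 0.001, 2.423]
force: [-0.6, 0.4, 6.7]
width: 10.7
gripper_force: 59.8
```

```bash
python3 -c "
from h import *
goal([486,-90,170],175.3)"
```

```text
t 11.05 at [655.5 167.7  22.8] [3.140e+00 1.000e-03 2.423e+00] F [-0.6  0.4  6.7] d [ -4.23 -30.54 -14.76] a [ 0.001  0.001 -0.637]
```

{"method": "send_rows", "body": {"series": [{"ax": 0, "ay": 0, "az": 0, "dx": 0, "dy": 0, "dz": -4, "hand": 1}, {"ax": 0, "ay": 0, "az": 0, "dx": 0, "dy": 0, "dz": -9, "hand": 1}, {"ax": 0, "ay": 0, "az": 0, "dx": 0, "dy": 0, "dz": -13, "hand": 1}, {"ax": 0, "ay": 0, "az": -0.1, "dx": -0.5, "dy": -4, "dz": -15, "hand": 1}, {"ax": 0, "ay": 0, "az": -0.2, "dx": -1, "dy": -8, "dz": -15, "hand": 1}, {"ax": 0, "ay": 0, "az": -0.3, "dx": -2, "dy": -13, "dz": -15, "hand": 1}, {"ax": 0, "ay": 0, "az": -0.4, "dx": -3, "dy": -18, "dz": -15, "hand": 1}, {"ax": 0, "ay": 0, "az": -0.5, "dx": -3.5, "dy": -23, "dz": -15, "hand": 1}, {"ax": 0, "ay": 0, "az": -0.637, "dx": -4.2, "dy": -28, "dz": -15, "hand": 1}, {"ax": 0, "ay": 0, "az": -0.637, "dx": -4.2, "dy": -30.5, "dz": -15, "hand": 1}]}}

```text
clock: 12.05
eef_pos: [482.3, -93.9, 171.7]
tool_rot: [-3.14, -0.002, 3.058]
force: [0.2, -0.3, 0.6]
width: 10.9
gripper_force: 59.2
```

{"method": "send_rows", "body": {"series": [{"ax": 0, "ay": 0, "az": 0, "dx": 0, "dy": 0, "dz": 0, "hand": 1}, {"ax": 0, "ay": 0, "az": 0, "dx": 0, "dy": 0, "dz": 0, "hand": 1}, {"ax": 0, "ay": 0, "az": 0, "dx": 0, "dy": 0, "dz": 0, "hand": 1}]}}

```text
clock: 12.35
eef_pos: [486.5, -88.4, 171.9]
tool_rot: [3.141, 0.001, 3.061]
force: [0.2, 0.5, -1.9]
width: 11.1
gripper_force: 59.2
```

Run:
```python
from h import *
W=save('wrist','w7'); s=read_state(); save('scene','s7'); save('side','d7')
goal([484.6,-90.3,115],175.3); print(s['width'],s['gripper_force'],s['qpos'].round(2))
z=s['eef_pos']; print(proj(W,[z,z+[0,0,26],[484.6,-90.3,86]]))
def crop(d,X,w,h,k):
    c=proj(d,X)[0]; x,y=int(c[0]-w/2),int(c[1]-h/2);print('origin',x,y)
    return cv2.resize(d['pixels'][y:y+h,x:x+w,::-1],None,fx=k,fy=k,interpolation=cv2.INTER_CUBIC)
a=crop(W,z,130,200,3)
b=[crop(load(f),[484,-90,125],100,75,4) for f in('s7','d7')]
cv2.imwrite('pics/m7.png',np.hstack([a[:600],np.vstack(b)]))
```

```text
t 12.5 at [486.3 -88.4 171.7] [3.141 0.    3.062] F [ 0.4  0.2 -1.3] d [ 0.15 -0.21  5.67] a [0.    0.    0.003]
10.896800906578036 59.172064661979675 [ 0.13  0.49 -0.01  2.01  0.    0.64  1.61]
[[323.22944191 307.56490086]
 [323.94414197 345.23914687]
 [318.11155725 235.90086162]]
origin 258 207
origin 181 189
origin 290 121
```

View pics/m7.png

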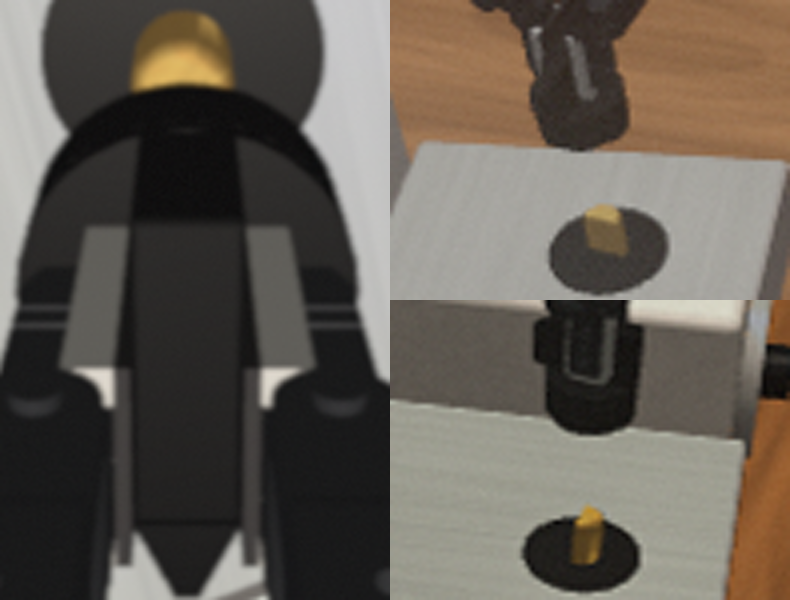

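The knob is held upright. In the wrist crop, the bar's blunt end is at y=222 and the taper starts at y=523, with the bar centred on x=187. Its nose points to +x, which is where the flat looks. I'll use these to get the knob axis relative to the TCP.

Run:
```python
from h import *
W=load('w7'); z=read_state()['eef_pos']
c=cast(W,np.array([(187,222),(187,523)])/3.+[258,207]-.33,z[2]+25.2)[:,:2]
n=(c[1]-c[0]); L=np.linalg.norm(n); n/=L
print(L,np.degrees(np.arctan2(n[1],n[0])),c[0]+20*n,c[1]-14*n,z)
sk=cast(W,np.array([(187,88)])/3.+[258,207]-.33,z[2]-22.8)[0,:2]; print('skirt lower rim',sk+22*n)
S=load('w7');
```

```text
35.66343115590042 -4.607575551515572 [484.65325808 -89.36239278] [486.31131347 -89.4960174 ] [486.25824772 -88.37428697 171.74852463]
skirt lower rim [487.25071246 -89.50840081]
```

{"method": "send_rows", "body": {"series": [{"ax": 0, "ay": 0, "az": 0, "dx": 0.1, "dy": -0.07, "dz": 2, "hand": 1}, {"ax": 0, "ay": 0, "az": 0, "dx": 0.1, "dy": -0.07, "dz": 4, "hand": 1}, {"ax": 0, "ay": 0, "az": 0, "dx": 0.1, "dy": -0.07, "dz": 5.5, "hand": 1}, {"ax": 0, "ay": 0, "az": 0, "dx": 0.1, "dy": -0.07, "dz": 5.9, "hand": 1}, {"ax": 0, "ay": 0, "az": 0, "dx": 0.1, "dy": -0.07, "dz": 5.9, "hand": 1}, {"ax": 0, "ay": 0, "az": 0, "dx": 0.1, "dy": -0.07, "dz": 5.9, "hand": 1}, {"ax": 0, "ay": 0, "az": 0, "dx": 0.1, "dy": -0.07, "dz": 5.9, "hand": 1}]}}

```text
clock: 13.2
eef_pos: [485.2, -90.2, 113.6]
tool_rot: [-3.142, 0.002, 3.06]
force: [1.1, -0.5, -0.6]
width: 10.7
gripper_force: 59.2
```

```bash
python3 -c "
from h import *
goal([485.2,-89.1,112],175.3)"
```

```text
t 13.2 at [485.2 -90.2 113.6] [-3.142e+00  2.000e-03  3.060e+00] F [ 1.1 -0.5 -0.6] d [0.01 0.11 0.16] a [-0.     0.002  0.   ]
```

Now I'll lower it onto the shaft slowly.

{"method": "send_rows", "body": {"series": [{"ax": 0, "ay": 0, "az": 0, "dx": 0, "dy": 0.1, "dz": 0.2, "hand": 1}, {"ax": 0, "ay": 0, "az": 0, "dx": 0, "dy": 0.1, "dz": 0.4, "hand": 1}, {"ax": 0, "ay": 0, "az": 0, "dx": 0, "dy": 0.1, "dz": 0.6, "hand": 1}, {"ax": 0, "ay": 0, "az": 0, "dx": 0, "dy": 0.1, "dz": 0.8, "hand": 1}, {"ax": 0, "ay": 0, "az": 0, "dx": 0, "dy": 0.1, "dz": 0.9, "hand": 1}, {"ax": 0, "ay": 0, "az": 0, "dx": 0, "dy": 0.1, "dz": 0.9, "hand": 1}]}}

```text
clock: 13.8
eef_pos: [484.5, -89.3, 103.7]
tool_rot: [3.142, -0.0, 3.06]
force: [-0.1, 0.6, -0.6]
width: 11.0
gripper_force: 59.2
```

{"method": "send_rows", "body": {"series": [{"ax": 0, "ay": 0, "az": 0, "dx": 0, "dy": 0, "dz": 0.2, "hand": 1}, {"ax": 0, "ay": 0, "az": 0, "dx": 0, "dy": 0, "dz": 0.4, "hand": 1}, {"ax": 0, "ay": 0, "az": 0, "dx": 0, "dy": 0, "dz": 0.6, "hand": 1}, {"ax": 0, "ay": 0, "az": 0, "dx": 0, "dy": 0, "dz": 0.8, "hand": 1}, {"ax": 0, "ay": 0, "az": 0, "dx": 0, "dy": 0, "dz": 1.0, "hand": 1}, {"ax": 0, "ay": 0, "az": 0, "dx": 0, "dy": 0, "dz": 1.05, "hand": 1}, {"ax": 0, "ay": 0, "az": 0, "dx": 0, "dy": 0, "dz": 1.05, "hand": 1}, {"ax": 0, "ay": 0, "az": 0, "dx": 0, "dy": 0, "dz": 1.05, "hand": 1}]}}

```text
clock: 14.6
eef_pos: [484.6, -89.3, 93.4]
tool_rot: [3.142, 0.0, 3.06]
force: [0.8, -0.3, -1.2]
width: 10.9
gripper_force: 59.2
```

{"method": "send_rows", "body": {"series": [{"ax": 0, "ay": 0, "az": 0, "dx": 0, "dy": 0, "dz": 0.1, "hand": 1}, {"ax": 0, "ay": 0, "az": 0, "dx": 0, "dy": 0, "dz": 0.2, "hand": 1}, {"ax": 0, "ay": 0, "az": 0, "dx": 0, "dy": 0, "dz": 0.3, "hand": 1}, {"ax": 0, "ay": 0, "az": 0, "dx": 0, "dy": 0, "dz": 0.4, "hand": 1}, {"ax": 0, "ay": 0, "az": 0, "dx": 0, "dy": 0, "dz": 0.5, "hand": 1}, {"ax": 0, "ay": 0, "az": 0, "dx": 0, "dy": 0, "dz": 0.6, "hand": 1}, {"ax": 0, "ay": 0, "az": 0, "dx": 0, "dy": 0, "dz": 0.6, "hand": 1}, {"ax": 0, "ay": 0, "az": 0, "dx": 0, "dy": 0, "dz": 0.6, "hand": 1}]}}

```text
clock: 15.4
eef_pos: [484.7, -89.3, 88.2]
tool_rot: [-3.142, 0.001, 3.06]
force: [-1.5, 0.6, 9.8]
width: 10.7
gripper_force: 60.4
```

{"method": "send_rows", "body": {"series": [{"ax": 0, "ay": 0, "az": 0, "dx": 0, "dy": 0, "dz": 0.1, "hand": 1}, {"ax": 0, "ay": 0, "az": 0, "dx": 0, "dy": 0, "dz": 0.2, "hand": 1}, {"ax": 0, "ay": 0, "az": 0, "dx": 0, "dy": 0, "dz": 0.25, "hand": 1}, {"ax": 0, "ay": 0, "az": 0, "dx": 0, "dy": 0, "dz": 0.25, "hand": 1}, {"ax": 0, "ay": 0, "az": 0, "dx": 0, "dy": 0, "dz": 0.25, "hand": 1}, {"ax": 0, "ay": 0, "az": 0, "dx": 0, "dy": 0, "dz": 0.25, "hand": 1}]}}

```text
clock: 16.0
eef_pos: [484.8, -89.4, 86.5]
tool_rot: [-3.142, 0.001, 3.06]
force: [-3.9, 1.1, 17.1]
width: 11.1
gripper_force: 62.1
```

Run:
```python
from h import *
goal([484.6,-89.3,86],175.3); d=save('scene','s9')
# plate unchanged since release? compare scene crops around plate (before knob work)
a=load('s4')['pixels'][270:360,180:240].astype(int); b=d['pixels'][270:360,180:240].astype(int); print('plate diff',abs(a-b).mean(), abs(a-b).max())
```

```text
t 16.0 at [484.8 -89.4  86.5] [-3.142e+00  1.000e-03  3.060e+00] F [-3.9  1.1 17.1] d [0.02 0.   0.05] a [-0.     0.001  0.   ]
plate diff 4.940432098765432 12
```

The shaft is at its stop: 17 N against the 12 N spring, at the expected height of 86.5 mm. The plate looks unchanged, so I'm handing the job in.

```bash
python3 -c "
from cell import finish_job
print(finish_job())"
```

```text
the job is handed in; nothing more can be done
None
```

The job is handed in, with no verdict returned yet: the plate lies flat on the deck over the post and is let go, and the knob is fully on the D-shaft and held pressed to its stop (17 N measured), at 16 s of the 56 s allowed.

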